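Lock the jam nut on the acrylic tree stand

ROBOT

A 6-joint arm with a two-finger parallel gripper is mounted at the origin on the work surface. World frame = base frame: x ahead of the robot, y to its left, z up, the work surface at z = 0. Lengths are in m, angles in rad, forces in N, time in s.
With the tool pointing down it reaches from about 0.35 to 0.85 m from the base axis. Payload 8.1 kg.
Tool frame: the origin (TCP) lies on the mounting face of the last link; the fingertips stand 186 mm ahead of it and the grasp point (between the pads) lies 167 mm ahead of it; z points along the fingers, y is the line along which they close (so a half turn about z gives the same grasp; the last joint's range is limited). The gripper opens to 93 mm and grips with 3 to 60 N. Pads are 15 mm wide; open, the fingers measure 128 mm over their backs; the gripper's body (75 mm by 188 mm) begins 65 mm behind the grasp point.
Start: joints at [1.052, 0.13, 1.488, -0, 1.523, -0.085], TCP at [0.252, 0.544, 0.405] pointing down, gripper open.
Joint ranges: [-2.96, 2.96], [-0.89, 2.26], [0.02, 2.5], [-1.34, 4.48], [0, 2.73], [-2.66, 2.66]. Speed limits (rad/s): [2.39, 2.39, 2.79, 3.14, 3.14, 3.14].

INTERFACE

Orientations are given as a rotation vector (axis times angle).
In Python, from plant import read_state, read_camera, camera_params, close_job gives the robot as it stands. The module is installed in compiled form; this text tells all that it offers.
- The arm moves only by the tool servo_tool, never from a script. Its argument "increments" is a list of rows, each an object with "slide": the shift along the tool's x, y, z in mm, a list of three; "dr": the turn, a rotation vector about the tool's x, y, z in rad, a list of three; "jaw": the closure, from 0 (fully open) to 1 (shut). In form: [{"slide": [x, y, z], "dr": [ax, ay, az], "jaw": jaw}, ...]. A call has 1 to 20 rows; each row is the pose to reach, as a shift and turn from the pose commanded when the call began, along the tool's axes at that moment; what a row does not reach only later rows make up. A row lasts 1/10 s, in which the tool goes at most 50 mm and 8.59 degrees, less where a joint would pass 70% of its speed; a pose out of reach is approached as far as the arm can. A call with a gripper value outside its range is refused whole. The fingers move at their own pace and stop on an object; "force" is the grip in N (left out, the last holds). Time passes only in rows, so rows that repeat a pose let the fingers close. It gives the time, the measured TCP pose, the force, the opening and the grip force at its end, in the units of the state.
- read_state(): the state, without advancing time (a new reading comes with each control period).
- read_camera(name): name is "scene" or "top" or "wrist"; returns (picture, depth): 384x512x3 uint8, red, green, blue; 384x512 float32, m along the optical axis (not along the pixel's ray), 0 where there is no reading.
- camera_params(name): a dict with "fx", "fy", "cx", "cy" (pixels), "k1" (the pictures are not rectified: a ray, as slopes to the right and down, at radius r is drawn at 1 + k1 r^2 times it, then the intrinsics apply), "rvec" (rotation vector, rad) and "tvec" (3), from world to camera coordinates, as OpenCV has them. Camera axes: x right, y down, z forward; pixel columns grow to the right and rows downward; lengths in m; the calibration is good to about 2 mm. A picture is of the moment at which its call begins: read the wrist's pose just before it. camera_params takes no time and is no camera call; for the wrist camera it gives the pose at the moment of the call.
- close_job(): hands the job in; it is judged then, once.
The state is a dict: "t": time; "q": joint angles; "dq": joint speeds; "joint_torque": joint torques, N m; "tool_pos": TCP position; "orientation": TCP orientation; "force": force on the tool from outside, world axes, zero at the start; "wrist_torque": the same for the moment, N m; "opening": finger opening in m; "gripper_force": force on a finger pad.
Only numpy, scipy, OpenCV 4.12 (cv2) and the standard library are available. Lean on these libraries where they do the work, as an engineer would, in place of code of your own. Each camera call takes 0.05 s, during which the arm holds its last target. There are 200 camera calls.

TASK

The clear acrylic tree stand has two steel hex nuts on the threaded stud at its top. Turn the larger upper nut clockwise, run it down the stud until it meets the smaller lower nut, and tighten it firmly against it so that the pair is locked, but not so hard that the thin spring washer between them is crushed. Then let go and leave the nuts so; leave the other things on the shelf alone.

Things in the scene. Friction and masses are not known exactly. Their poses are not given: they have to be found in the camera images.
- tree: clear acrylic tree-shaped stand fixed on the walnut shelf (top 60 mm up) on a soft pad up to 4 mm thick: base disc 116 mm across and 10 mm thick, trunk 24 mm thick; six branches within 72 mm of the axis and below 66 mm; an aluminium sleeve (18 mm across, 75 to 100 mm up), then an upright steel stud 12 mm thick that ends 157 mm up. Origin: centre of the base's underside, on the stud's axis, z up.
- upper_nut: the larger steel hex nut, 32 mm across flats (37 mm over corners), 14 mm thick, on the stud. Origin: on the stud's axis in the nut's underside; z up, x points at the middle of one flat (flats every 60 degrees).
- lower_nut: the smaller steel hex nut, 24 mm across flats (28 mm over corners), 10 mm thick, fixed on the sleeve below. Origin: on the axis in its underside, z up.
- upper_under (a point): centre of the upper nut's underside, on the stud's axis. It starts 5.5 to 9 mm above the lower nut and runs on a coarse right-hand thread: 12 mm down per turn clockwise as seen from above. It turns at about 0.06 N m, stays where it is left, and cannot be pushed down without turning.
- lower_top (a point): centre of the lower nut's top face, 110 mm above the tree's origin; the upper nut's washer lands on it. From then on the torque climbs steeply: it jumps by 0.1 N m, then 0.3 N m for each 0.1 rad of turning.
- washer_under (a point): centre of the underside of the spring washer (23 mm across, 1.2 mm thick) held under the upper nut, 1.2 mm below upper_under. Tightening flattens it, by only 0.2 mm at 0.3 N m (enough to lock) and 0.5 mm at 0.6 N m (crushed); some 0.42 N m is right. Let go, the nut eases back by up to 0.15 rad and the washer stays partly pressed.
- case: bystander: cream charging case, 48 x 62 x 30 mm, loose; origin in its underside
- saucer: bystander: pale blue ceramic saucer, 116 mm across, 18 mm high, loose; origin in its underside
- canister: bystander: white plastic desiccant canister with screw lid, 54 mm across, 75 mm high, loose; origin in its underside
- tester: bystander: aluminium battery tester, 70 x 100 x 34 mm, fixed to the shelf, toggle switch on top up to 62 mm; origin in its underside
- toggle (a joint): tester's toggle switch: 0 = leaning to the robot as at the start, 0.6 rad = thrown over

How it is judged:
By the outcome, as a careful person would: the job done as asked, in the order asked, and still so for the second after the job is handed in, with the robot touching nothing.
It also fails if it takes over 61 s, if anything falls off the work surface, if the arm or the gripper's body presses on something with over 40 N, if the wrist force passes 120 N, or if a joint passes its speed limit or range.

## Working session

There is one attempt and no reset: what is moved stays moved. The work goes in short steps, Python scripts to look and compute and a tool call to move; the robot and the scene stay as the last step left them, time stands still between calls to the robot, and variables do not carry over. Pictures are saved under pics/ and viewed, at most 10 in all, crops included, and the job is handed in when it is done.

Besides the shell and the picture viewer there is one more tool, called after "Emit:" by a JSON object that holds its "name" and its "arguments". servo_tool: Moves the arm, as the interface text tells. Its arguments: {"type":"object","properties":{"increments":{"type":"array"},"force":{"type":"number"}},"required":["increments"]}

```bash
mkdir -p pics; cat > h.py <<'E'
import numpy as np, cv2
from scipy.spatial.transform import Rotation as R
from plant import *
def pt(cp,u,v,z):
    "pixel + depth -> world"
    x,y=(u-cp['cx'])/cp['fx'],(v-cp['cy'])/cp['fy']
    r=np.hypot(x,y); s=r
    for _ in range(20): s=r/(1+cp['k1']*s*s)
    k=s/r if r>0 else 1
    c=np.array([x*k,y*k,1])*z
    return R.from_rotvec(np.ravel(cp['rvec'])).inv().apply(c-np.ravel(cp['tvec']))
def proj(cp,P):
    c=R.from_rotvec(np.ravel(cp['rvec'])).apply(P)+np.ravel(cp['tvec'])
    x,y=c[0]/c[2],c[1]/c[2]; d=1+cp['k1']*(x*x+y*y)
    return cp['fx']*x*d+cp['cx'],cp['fy']*y*d+cp['cy']
def snap(n,save=None):
    cp=camera_params(n); im,d=read_camera(n)
    if save: cv2.imwrite(save,im[:,:,::-1])
    return cp,im,d
E
python3 - <<'E'
from h import *
s=read_state(); print(s)
a=snap('scene'); b=snap('top')
cv2.imwrite('pics/a.png',cv2.resize(a[1],(800,600))[:,:,::-1])
cv2.imwrite('pics/b.png',cv2.resize(b[1],(800,600))[:,:,::-1])
np.savez('ab.npz',da=a[2],db=b[2])
print(a[0],b[0])
E
```

```text
{'t': 0.0, 'q': array([ 1.05162749e+00,  1.31132340e-01,  1.48923788e+00,  3.93244401e-05,
        1.52298613e+00, -8.53898441e-02]), 'dq': array([0.00094589, 0.00027382, 0.00017895, 0.00064095, 0.00073037,
       0.00044541]), 'joint_torque': array([ 1.60411523e-04, -5.59850192e+01, -4.91762495e+01,  7.69660366e-02,
        3.51261639e-02, -1.79654035e-04]), 'tool_pos': array([0.25204069, 0.54425589, 0.4037271 ]), 'orientation': array([-6.75930517e-01, -3.06743886e+00,  2.62596539e-03]), 'force': array([ 1.15264263, -0.1910347 ,  0.2871886 ]), 'wrist_torque': array([-0.05353152, -0.00508939,  0.04451958]), 'gripper_force': 0.0, 'opening': 0.0928732969297076}
{'fx': 348.95830984411884, 'fy': 348.95830984411884, 'cx': 261.2081487208403, 'cy': 199.1206881436193, 'k1': 0.025185588000095484, 'rvec': array([ 1.6541178 ,  1.83963683, -0.77550207]), 'tvec': array([ 0.08290873, -0.29621505,  1.63098949])} {'fx': 492.41138497778894, 'fy': 492.41138497778894, 'cx': 257.5338324237384, 'cy': 187.23408358690108, 'k1': -0.05261853647117653, 'rvec': array([ 2.18592934, -2.19726555,  0.04511863]), 'tvec': array([0.00211914, 0.59123666, 1.70799115])}
```

View pics/a.png

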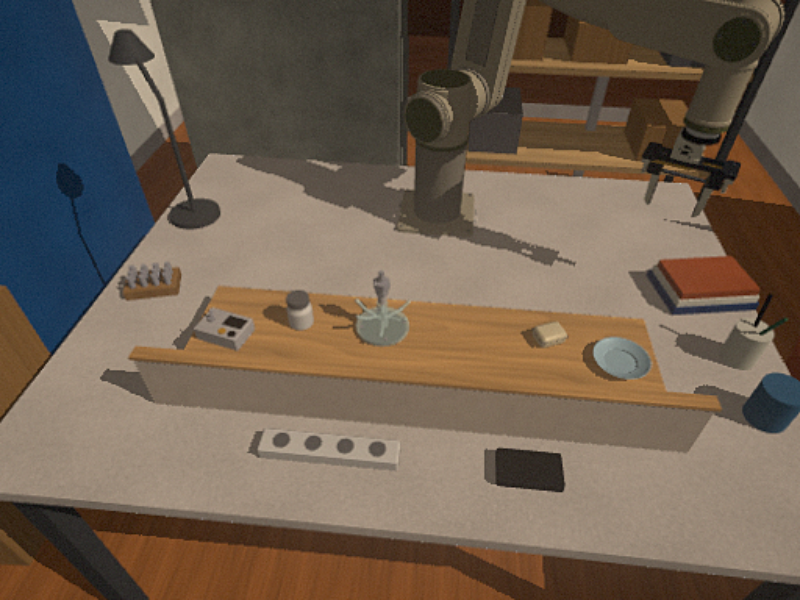

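View pics/b.png

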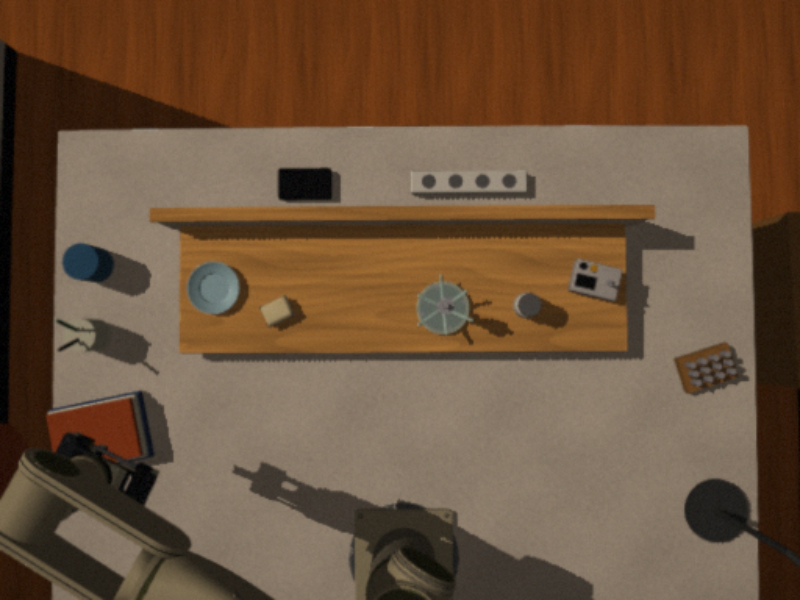

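The scene view shows the tree at (382,320) with its nuts on top at about (380,285). The top view (800 px scale) has the stud at about (447,306), the canister at (527,305) and a rear board behind the shelf.

```bash
python3 - <<'E'
from h import *
z=np.load('ab.npz'); b=camera_params('top'); a=camera_params('scene')
da,db=z['da'],z['db']
def show(n,cp,d,u,v):
    u*=.64;v*=.64; p=d[int(v)-3:int(v)+4,int(u)-3:int(u)+4]; p=p[p>0]
    print(n,u,v,p.min(),np.median(p),pt(cp,u,v,p.min()).round(3),pt(cp,u,v,np.median(p)).round(3))
show('stud',b,db,447,306); show('nut scene',a,da,381,279);show('shelf',b,db,350,300); show('board',b,db,447,212); show('can',b,db,527,304)
for zz in(.19,.2,.22):
  # ray at height
  o=pt(b,447*.64,306*.64,0.);q=pt(b,447*.64,306*.64,1.);k=(zz-o[2])/(q[2]-o[2]);print(zz,o+k*(q-o))
s=read_state();T=R.from_rotvec(s['orientation']);print(T.as_matrix().round(3))
w=camera_params('wrist');Rw=R.from_rotvec(np.ravel(w['rvec']));c=Rw.inv().apply(-np.ravel(w['tvec']))
print('cam in tool',T.inv().apply(c-s['tool_pos']),(T.inv()*Rw.inv()).as_matrix().round(3),w['fx'])
E
```

```text
stud 286.08 195.84 1.5135267 1.5393288 [ 0.554 -0.09   0.222] [ 0.555 -0.092  0.196]
nut scene 243.84 178.56 1.0806335 1.0963862 [ 0.571 -0.084  0.207] [ 0.559 -0.086  0.197]
shelf 224.0 192.0 1.6674945 1.6771523 [0.573 0.112 0.07 ] [0.573 0.113 0.061]
board 286.08 135.68 1.5930611 1.601945 [ 0.751 -0.095  0.152] [ 0.752 -0.096  0.143]
can 337.28000000000003 194.56 1.5921013 1.5985736 [ 0.56  -0.26   0.142] [ 0.56  -0.261  0.135]
0.19 [ 0.55490738 -0.09196695  0.19      ]
0.2 [ 0.55458297 -0.09147704  0.2       ]
0.22 [ 0.55393414 -0.09049721  0.22      ]
[[-0.907  0.42  -0.001]
 [ 0.42   0.907 -0.001]
 [ 0.    -0.002 -1.   ]]
cam in tool [ 0.07460802 -0.00019943  0.02066294] [[ 0.001 -0.963 -0.268]
 [ 1.     0.001  0.001]
 [-0.001 -0.268  0.963]] 303.55483236172006
```

Emit:
{"name": "servo_tool", "arguments": {"increments": [{"slide": [0, 0, -46], "dr": [0, 0, 0], "jaw": 0}, {"slide": [-108, -90, -46], "dr": [0, 0, -0.16], "jaw": 0}, {"slide": [-216, -180, -46], "dr": [0, 0, -0.32], "jaw": 0}, {"slide": [-324, -270, -46], "dr": [0, 0, -0.48], "jaw": 0}, {"slide": [-432, -360, -46], "dr": [0, 0, -0.64], "jaw": 0}, {"slide": [-541, -449, -46], "dr": [0, 0, -0.8], "jaw": 0}, {"slide": [-541, -449, -46], "dr": [0, 0, -0.8], "jaw": 0}, {"slide": [-541, -449, -46], "dr": [0, 0, -0.8], "jaw": 0}, {"slide": [-541, -449, -46], "dr": [0, 0, -0.8], "jaw": 0}, {"slide": [-541, -449, -46], "dr": [0, 0, -0.8], "jaw": 0}, {"slide": [-541, -449, -46], "dr": [0, 0, -0.8], "jaw": 0}, {"slide": [-541, -449, -46], "dr": [0, 0, -0.8], "jaw": 0}, {"slide": [-541, -449, -46], "dr": [0, 0, -0.8], "jaw": 0}, {"slide": [-541, -449, -46], "dr": [0, 0, -0.8], "jaw": 0}, {"slide": [-541, -449, -46], "dr": [0, 0, -0.8], "jaw": 0}, {"slide": [-541, -449, -46], "dr": [0, 0, -0.8], "jaw": 0}, {"slide": [-541, -449, -46], "dr": [0, 0, -0.8], "jaw": 0}, {"slide": [-541, -449, -46], "dr": [0, 0, -0.8], "jaw": 0}, {"slide": [-541, -449, -46], "dr": [0, 0, -0.8], "jaw": 0}, {"slide": [-541, -449, -46], "dr": [0, 0, -0.8], "jaw": 0}]}}

```text
t: 2.1
tool_pos: [0.5541, -0.0889, 0.451]
orientation: [-0.575, 3.088, 0.0]
force: [0.1, -1.0, 0.2]
opening: 0.0928
gripper_force: 0.0
```

```bash
python3 - <<'E'
from h import *
s=read_state(); print(s['t'],s['q'].round(3),s['tool_pos'],R.from_rotvec(s['orientation']).as_matrix().round(4))
w=snap('wrist'); np.savez('w1.npz',d=w[2],im=w[1],pos=s['tool_pos'],ori=s['orientation'],**w[0])
cx,cy=proj(w[0],np.array([.554,-.091,.191])); print(cx,cy)
x0,y0=int(np.clip(cx-80,0,352)),int(np.clip(cy-60,0,264)); print(x0,y0)
cv2.imwrite('pics/w1.png',cv2.resize(w[1][y0:y0+120,x0:x0+160],(800,600),interpolation=cv2.INTER_CUBIC)[:,:,::-1])
E
```

```text
2.1 [-0.251  0.01   1.53   0.     1.601 -2.189] [ 0.55406087 -0.08889429  0.4509942 ] [[-9.330e-01 -3.598e-01  3.000e-04]
 [-3.598e-01  9.330e-01  1.000e-04]
 [-3.000e-04  0.000e+00 -1.000e+00]]
251.4892635065213 203.049737054612
171 143
```

View pics/w1.png

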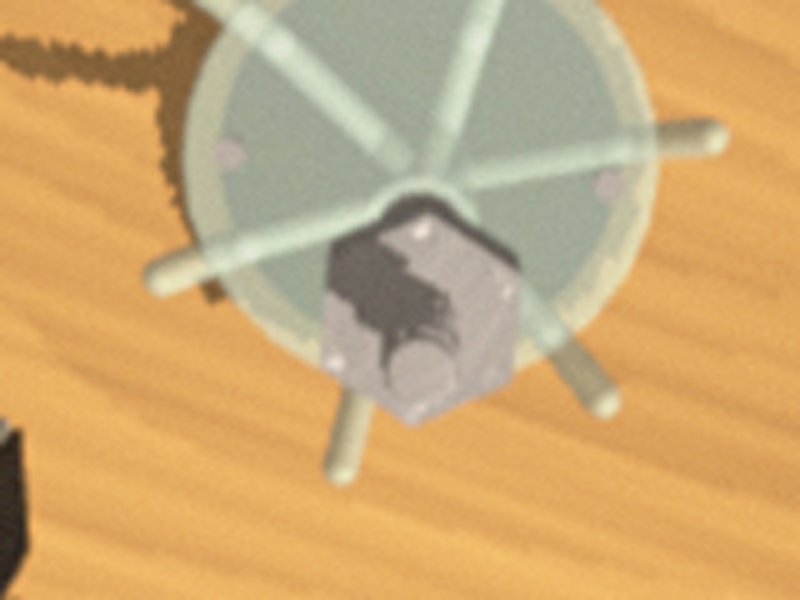

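The wrist crop (5x, offset 171,143) shows the nut's top face with corners at about (428,212), (520,262), (515,385), (412,425), (322,365) and (330,248). The stud tip is at (420,370). The flats on the left and right nearly face the fingers.

```bash
python3 - <<'E'
from h import *
w=np.load('w1.npz'); d=w['d']
g=lambda u,v:(171+(u+.5)/5-.5,143+(v+.5)/5-.5)
def dep(u,v):
    x,y=g(u,v);return np.median(d[round(y)-1:round(y)+2,round(x)-1:round(x)+2])
for n,(u,v) in dict(face1=(470,290),face2=(480,340),face3=(350,310),tip=(420,370)).items():
    print(n,dep(u,v),pt(w,*g(u,v),dep(u,v)).round(4))
zt=np.median([pt(w,*g(u,v),dep(u,v))[2] for u,v in((470,290),(480,340),(350,310),(355,340),(490,360))])
print('top z',zt)
def ray(u,v,z):
    o=pt(w,*g(u,v),0.);q=pt(w,*g(u,v),1.);return o+(z-o[2])/(q[2]-o[2])*(q-o)
C=np.array([ray(u,v,zt) for u,v in((428,212),(520,262),(515,385),(412,425),(322,365),(330,248))])
T=R.from_rotvec(w['ori']); t=T.inv().apply(C-w['pos'])*1e3
print(t.round(1)); c=t.mean(0);print('centre',c.round(1),C.mean(0).round(4))
a=np.arctan2(t[:,1]-c[1],t[:,0]-c[0]);print('rad',np.hypot(*(t-c)[:,:2].T).round(1))
# flats normals at +-y desired: corners at 0,60.. deg about tool x (corners at x) 
ph=np.angle(np.exp(6j*a).mean())/6;print('yaw err of corner from tool x (rad)',ph,a.round(2))
tip=T.inv().apply(ray(420,370,.2215)-w['pos'])*1e3;print('tip tool mm',tip)
E
```

```text
face1 0.24844144 [ 0.5478 -0.0819  0.1923]
face2 0.2503635 [ 0.5551 -0.0772  0.1927]
face3 0.2485136 [ 0.5578 -0.0991  0.1931]
tip 0.2255678 [ 0.5553 -0.0878  0.2174]
top z 0.19284876286716557
[[ 16.7   1.9 258.1]
 [  8.3  16.8 258.1]
 [-12.9  16.4 258.2]
 [-20.   -0.7 258.2]
 [ -9.4 -15.6 258.1]
 [ 10.6 -14.  258.1]]
centre [ -1.1   0.8 258.1] [ 0.5549 -0.0877  0.1928]
rad [17.8 18.6 19.6 19.  18.4 18.9]
yaw err of corner from tool x (rad) 0.07626075387958238 [ 0.06  1.04  2.22 -3.06 -2.04 -0.9 ]
tip tool mm [-4.28011441e-02  5.85894172e-01  2.29494246e+02]
```

Emit:
{"name": "servo_tool", "arguments": {"increments": [{"slide": [-0.7, 0.7, 0], "dr": [0, 0, 0.07], "jaw": 0}, {"slide": [-0.7, 0.7, 20], "dr": [0, 0, 0.07], "jaw": 0}, {"slide": [-0.7, 0.7, 40], "dr": [0, 0, 0.07], "jaw": 0}, {"slide": [-0.7, 0.7, 60], "dr": [0, 0, 0.07], "jaw": 0}, {"slide": [-0.7, 0.7, 80], "dr": [0, 0, 0.07], "jaw": 0}, {"slide": [-0.7, 0.7, 98], "dr": [0, 0, 0.07], "jaw": 0}, {"slide": [-0.7, 0.7, 98], "dr": [0, 0, 0.07], "jaw": 0}, {"slide": [-0.7, 0.7, 98], "dr": [0, 0, 0.07], "jaw": 0}, {"slide": [-0.7, 0.7, 98], "dr": [0, 0, 0.07], "jaw": 0.4}, {"slide": [-0.7, 0.7, 98], "dr": [0, 0, 0.07], "jaw": 0.55}], "force": 8}}

```text
t: 3.15
tool_pos: [0.5552, -0.0894, 0.3543]
orientation: [-0.464, 3.105, -0.001]
force: [-0.3, -0.8, 0.4]
opening: 0.0812
gripper_force: 0.0
```

```bash
python3 - <<'E'
from h import *
s=read_state(); print(s)
w=snap('wrist','pics/w2.png')
E
```

```text
{'t': 3.15, 'q': array([-2.50842224e-01,  5.64812964e-02,  1.65934750e+00,  4.23518788e-06,
        1.42333109e+00, -2.11810815e+00]), 'dq': array([-0.00420142,  0.00289236,  0.00432164, -0.00011288, -0.00050953,
       -0.00046885]), 'joint_torque': array([ 7.57756317e-02, -5.08519578e+01, -4.79042065e+01, -4.78534063e-02,
        6.81981468e-02,  1.49208474e-03]), 'tool_pos': array([ 0.55517243, -0.089402  ,  0.35432182]), 'orientation': array([-4.63657417e-01,  3.10492100e+00, -1.47774926e-03]), 'force': array([-0.29858376, -0.83918398,  0.40538052]), 'wrist_torque': array([0.0141904 , 0.03487269, 0.03542919]), 'gripper_force': 0.0, 'opening': 0.0812495947551026}
```

View pics/w2.png

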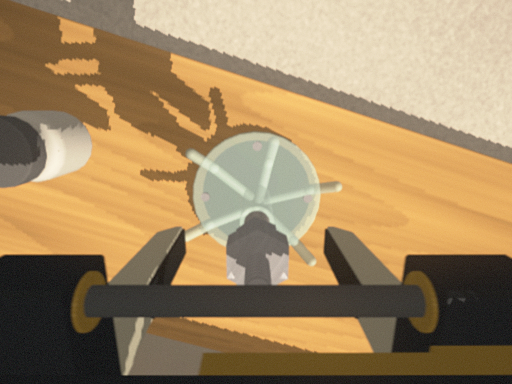

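The wrist view shows the nut at about (257,250), centred between the finger pads (inner edges at 185 and 325), with nothing in their way. Closing now.

Emit:
{"name": "servo_tool", "arguments": {"increments": [{"slide": [0, 0, 0], "dr": [0, 0, 0], "jaw": 0.75}, {"slide": [0, 0, 0], "dr": [0, 0, 0], "jaw": 0.75}, {"slide": [0, 0, 0], "dr": [0, 0, 0], "jaw": 0.75}, {"slide": [0, 0, 0], "dr": [0, 0, 0], "jaw": 0.75}, {"slide": [0, 0, 0], "dr": [0, 0, 0], "jaw": 0.75}, {"slide": [0, 0, 0], "dr": [0, 0, 0], "jaw": 0.75}, {"slide": [0, 0, 0], "dr": [0, 0, 0], "jaw": 0.75}, {"slide": [0, 0, 0], "dr": [0, 0, 0], "jaw": 0.75}], "force": 10}}

```text
t: 4.0
tool_pos: [0.5546, -0.0888, 0.3527]
orientation: [0.464, -3.106, -0.003]
force: [-2.2, 4.7, 1.7]
opening: 0.0321
gripper_force: 10.0
```

```bash
python3 - <<'E'
from h import *
s=read_state(); T=R.from_rotvec(s['orientation']);print(s['q'].round(3),T.inv().apply(s['force']),T.inv().apply(s['wrist_torque']),s['opening'],s['gripper_force'])
E
```

```text
[-2.500e-01  5.800e-02  1.661e+00  1.000e-03  1.424e+00 -2.118e+00] [ 0.68511618  5.14783971 -1.7095319 ] [-0.88626006  0.09549304  0.03698964] 0.03211875476124507 10.000418058953073
```

Emit:
{"name": "servo_tool", "arguments": {"increments": [{"slide": [0, 0.5, 0], "dr": [0, 0, 0], "jaw": 0.75}, {"slide": [0, 0.5, 0], "dr": [0, 0, 0], "jaw": 0.75}, {"slide": [0, 0.5, 0], "dr": [0, 0, 0], "jaw": 0.75}, {"slide": [0, 0.5, 0.19], "dr": [0, 0, 0.1], "jaw": 0.75}, {"slide": [0, 0.5, 0.38], "dr": [0, 0, 0.2], "jaw": 0.75}, {"slide": [0, 0.5, 0.57], "dr": [0, 0, 0.3], "jaw": 0.75}, {"slide": [0, 0.5, 0.76], "dr": [0, 0, 0.4], "jaw": 0.75}, {"slide": [0, 0.5, 0.95], "dr": [0, 0, 0.5], "jaw": 0.75}, {"slide": [0, 0.5, 0.95], "dr": [0, 0, 0.5], "jaw": 0.75}, {"slide": [0, 0.5, 0.95], "dr": [0, 0, 0.5], "jaw": 0.75}], "force": 60}}

```text
t: 5.0
tool_pos: [0.5545, -0.0881, 0.3517]
orientation: [-0.319, -3.124, -0.003]
force: [-3.1, 8.8, 2.8]
opening: 0.0313
gripper_force: 60.0
```

```bash
cat > st.py <<'E'
from h import *
s=read_state(); T=R.from_rotvec(s['orientation']);print(s['t'],s['q'].round(3),'F',T.inv().apply(s['force']).round(2),'M',T.inv().apply(s['wrist_torque']).round(3),s['opening'].round(4),s['gripper_force'],s['joint_torque'][5],T.as_matrix()[:,2].round(4))
E
python3 st.py
```

```text
Traceback (most recent call last):
  File "st.py", line 2, in <module>
    s=read_state(); T=R.from_rotvec(s['orientation']);print(s['t'],s['q'].round(3),'F',T.inv().apply(s['force']).round(2),'M',T.inv().apply(s['wrist_torque']).round(3),s['opening'].round(4),s['gripper_force'],s['joint_torque'][5],T.as_matrix()[:,2].round(4))
                                                                                                                                                                        ^^^^^^^^^^^^^^^^^^
AttributeError: 'float' object has no attribute 'round'
```

```bash
sed -i "s/s\['opening'\].round(4)/s['opening']/" st.py; python3 st.py
```

```text
5.0 [-0.249  0.058  1.663  0.002  1.422 -1.617] F [ 4.79  8.02 -2.78] M [-1.282  0.707  0.03 ] 0.03131293243069957 60.004057846963406 0.11309369467198849 [-7.0e-04  2.1e-03 -1.0e+00]
```

Emit:
{"name": "servo_tool", "arguments": {"increments": [{"slide": [0.4, 0.8, 0], "dr": [0, 0, 0], "jaw": 0.75}, {"slide": [0.4, 0.8, 0], "dr": [0, 0, 0], "jaw": 0.75}, {"slide": [0.4, 0.8, 0.19], "dr": [0, 0, 0.1], "jaw": 0.75}, {"slide": [0.4, 0.8, 0.38], "dr": [0, 0, 0.2], "jaw": 0.75}, {"slide": [0.4, 0.8, 0.57], "dr": [0, 0, 0.3], "jaw": 0.75}, {"slide": [0.4, 0.8, 0.76], "dr": [0, 0, 0.4], "jaw": 0.75}, {"slide": [0.4, 0.8, 0.95], "dr": [0, 0, 0.5], "jaw": 0.75}, {"slide": [0.4, 0.8, 0.95], "dr": [0, 0, 0.5], "jaw": 0.75}]}}

```text
t: 5.8
tool_pos: [0.5546, -0.0872, 0.3508]
orientation: [-1.087, -2.947, -0.003]
force: [0.4, 8.2, 0.7]
opening: 0.0314
gripper_force: 60.0
```

```bash
python3 st.py
```

```text
5.8 [-0.248  0.058  1.665  0.002  1.419 -1.112] F [ 5.04  6.49 -0.69] M [-1.171  0.84   0.059] 0.031389142106571094 60.00479789217934 1.611103042960167 [ 7.e-04  2.e-03 -1.e+00]
```

Emit:
{"name": "servo_tool", "arguments": {"increments": [{"slide": [0.8, 1.0, 0], "dr": [0, 0, 0], "jaw": 0.75}, {"slide": [0.8, 1.0, 0.19], "dr": [0, 0, 0.1], "jaw": 0.75}, {"slide": [0.8, 1.0, 0.38], "dr": [0, 0, 0.2], "jaw": 0.75}, {"slide": [0.8, 1.0, 0.57], "dr": [0, 0, 0.3], "jaw": 0.75}, {"slide": [0.8, 1.0, 0.76], "dr": [0, 0, 0.4], "jaw": 0.75}, {"slide": [0.8, 1.0, 0.95], "dr": [0, 0, 0.5], "jaw": 0.75}, {"slide": [0.8, 1.0, 1.15], "dr": [0, 0, 0.6], "jaw": 0.75}, {"slide": [0.8, 1.0, 1.34], "dr": [0, 0, 0.7], "jaw": 0.75}, {"slide": [0.8, 1.0, 1.53], "dr": [0, 0, 0.8], "jaw": 0.75}, {"slide": [0.8, 1.0, 1.72], "dr": [0, 0, 0.9], "jaw": 0.75}, {"slide": [0.8, 1.0, 1.91], "dr": [0, 0, 1.0], "jaw": 0.75}, {"slide": [0.8, 1.0, 1.91], "dr": [0, 0, 1.0], "jaw": 0.75}, {"slide": [0.8, 1.0, 1.91], "dr": [0, 0, 1.0], "jaw": 0.75}]}}

```text
t: 7.1
tool_pos: [0.5555, -0.0864, 0.3491]
orientation: [2.362, 2.068, 0.006]
force: [8.3, 6.0, -4.2]
opening: 0.0312
gripper_force: 60.0
```

```bash
cat > av.py <<'E'
from h import *
F=[];M=[];J=[];P=[]
for i in range(5):
    s=read_state(); T=R.from_rotvec(s['orientation'])
    F.append(T.inv().apply(s['force']));M.append(T.inv().apply(s['wrist_torque']));J.append(s['joint_torque'][5]);P.append(s['tool_pos'])
    if i<4: w=snap('wrist')
M=np.array(M);F=np.array(F)
print(s['t'],'q',s['q'].round(3),'F',F.mean(0).round(2),'M',M.mean(0).round(3),'Mz',M[:,2].round(3),'J6',np.round(J,3),'P',np.mean(P,0).round(4),s['opening'],T.as_matrix().round(3))
cv2.imwrite('pics/cur.png',w[1][:,:,::-1])
E
python3 av.py
```

```text
7.3 q [-0.246  0.059  1.666  0.002  1.412 -0.114] F [7.24 8.13 4.53] M [-1.254  1.144  0.016] Mz [-0.02   0.002  0.046  0.026  0.023] J6 [ 0.126  0.    -0.031 -0.037 -0.039] P [ 0.5555 -0.0864  0.3491] 0.03107163552981361 [[ 0.132  0.991  0.004]
 [ 0.991 -0.132  0.001]
 [ 0.001  0.004 -1.   ]]
```

Emit:
{"name": "servo_tool", "arguments": {"increments": [{"slide": [0.7, 0.7, 0.4], "dr": [0, 0, 0], "jaw": 0.75}, {"slide": [0.7, 0.7, 0.6], "dr": [0, 0, 0.1], "jaw": 0.75}, {"slide": [0.7, 0.7, 0.8], "dr": [0, 0, 0.2], "jaw": 0.75}, {"slide": [0.7, 0.7, 1.0], "dr": [0, 0, 0.3], "jaw": 0.75}, {"slide": [0.7, 0.7, 1.2], "dr": [0, 0, 0.4], "jaw": 0.75}, {"slide": [0.7, 0.7, 1.4], "dr": [0, 0, 0.5], "jaw": 0.75}, {"slide": [0.7, 0.7, 1.55], "dr": [0, 0, 0.6], "jaw": 0.75}, {"slide": [0.7, 0.7, 1.55], "dr": [0, 0, 0.6], "jaw": 0.75}]}}

```text
t: 8.1
tool_pos: [0.5564, -0.0865, 0.3479]
orientation: [2.87, 1.272, 0.006]
force: [8.8, 2.2, -3.5]
opening: 0.0314
gripper_force: 60.0
```

```bash
python3 av.py
```

```text
8.3 q [-0.245  0.062  1.666  0.     1.409  0.488] F [7.68 5.23 3.34] M [-0.742  1.134  0.043] Mz [0.044 0.049 0.041 0.054 0.028] J6 [ 1.615  0.57   0.119 -0.007 -0.038] P [ 0.5564 -0.0865  0.3479] 0.031825248217739556 [[ 0.669  0.743  0.005]
 [ 0.743 -0.669 -0.001]
 [ 0.003  0.004 -1.   ]]
```

View pics/cur.png

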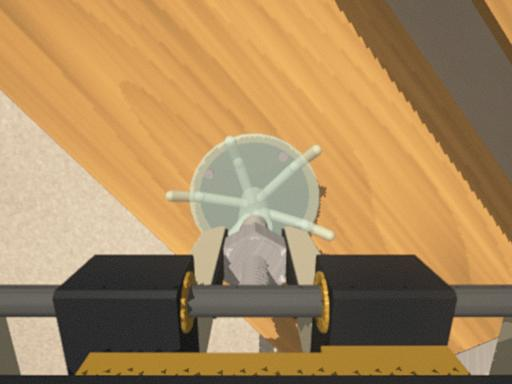

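Emit:
{"name": "servo_tool", "arguments": {"increments": [{"slide": [0.6, 0.4, 0.1], "dr": [0, 0, 0.05], "jaw": 0.75}, {"slide": [0.6, 0.4, 0.2], "dr": [0, 0, 0.1], "jaw": 0.75}, {"slide": [0.6, 0.4, 0.3], "dr": [0, 0, 0.15], "jaw": 0.75}, {"slide": [0.6, 0.4, 0.4], "dr": [0, 0, 0.2], "jaw": 0.75}, {"slide": [0.6, 0.4, 0.5], "dr": [0, 0, 0.25], "jaw": 0.75}, {"slide": [0.6, 0.4, 0.6], "dr": [0, 0, 0.3], "jaw": 0.75}, {"slide": [0.6, 0.4, 0.7], "dr": [0, 0, 0.35], "jaw": 0.75}, {"slide": [0.6, 0.4, 0.8], "dr": [0, 0, 0.4], "jaw": 0.75}]}}

```text
t: 9.1
tool_pos: [0.5569, -0.0868, 0.3471]
orientation: [3.065, 0.678, 0.006]
force: [7.5, -1.5, -2.7]
opening: 0.0315
gripper_force: 60.0
```

```bash
python3 av.py
```

```text
9.3 q [-2.450e-01  6.400e-02  1.665e+00 -1.000e-03  1.408e+00  8.880e-01] F [6.74 3.83 2.84] M [-0.571  0.944  0.003] Mz [-0.037 -0.04   0.012 -0.011  0.094] J6 [-0.972 -0.581  0.82   0.261  0.028] P [ 0.5569 -0.0868  0.3471] 0.031104460708089206 [[ 0.906  0.423  0.004]
 [ 0.423 -0.906 -0.002]
 [ 0.003  0.003 -1.   ]]
```

Emit:
{"name": "servo_tool", "arguments": {"increments": [{"slide": [0.5, 0.2, 0.08], "dr": [0, 0, 0.04], "jaw": 0.75}, {"slide": [0.5, 0.2, 0.15], "dr": [0, 0, 0.08], "jaw": 0.75}, {"slide": [0.5, 0.2, 0.23], "dr": [0, 0, 0.12], "jaw": 0.75}, {"slide": [0.5, 0.2, 0.31], "dr": [0, 0, 0.16], "jaw": 0.75}, {"slide": [0.5, 0.2, 0.38], "dr": [0, 0, 0.2], "jaw": 0.75}]}}

```text
t: 9.8
tool_pos: [0.5572, -0.0871, 0.3467]
orientation: [3.117, 0.369, 0.005]
force: [5.4, -1.4, -1.9]
opening: 0.0317
gripper_force: 60.0
```

```bash
python3 av.py
```

```text
10.0 q [-2.450e-01  6.600e-02  1.664e+00 -1.000e-03  1.408e+00  1.089e+00] F [5.12 3.24 1.75] M [-0.511  0.607 -0.013] Mz [-0.093 -0.017  0.026  0.018 -0.001] J6 [-0.766 -0.453  0.668  0.22   0.033] P [ 0.5572 -0.0871  0.3467] 0.031229370488686445 [[ 0.972  0.235  0.003]
 [ 0.235 -0.972 -0.002]
 [ 0.003  0.003 -1.   ]]
```

Emit:
{"name": "servo_tool", "arguments": {"increments": [{"slide": [0.4, 0.2, 0.08], "dr": [0, 0, 0.04], "jaw": 0.75}, {"slide": [0.4, 0.2, 0.15], "dr": [0, 0, 0.08], "jaw": 0.75}, {"slide": [0.4, 0.2, 0.21], "dr": [0, 0, 0.11], "jaw": 0.75}, {"slide": [0.4, 0.2, 0.27], "dr": [0, 0, 0.14], "jaw": 0.75}]}}

```text
t: 10.4
tool_pos: [0.5574, -0.0873, 0.3464]
orientation: [3.135, 0.15, 0.004]
force: [2.7, -2.6, -0.9]
opening: 0.031
gripper_force: 60.0
```

```bash
python3 av.py
```

```text
10.6 q [-0.246  0.067  1.663 -0.002  1.409  1.228] F [3.35 4.28 1.4 ] M [-0.657  0.45  -0.007] Mz [-0.    -0.049 -0.041  0.022  0.034] J6 [-0.543 -0.425  0.603  0.212  0.039] P [ 0.5574 -0.0872  0.3464] 0.0318655451524895 [[ 0.995  0.098  0.002]
 [ 0.098 -0.995 -0.002]
 [ 0.002  0.003 -1.   ]]
```

Emit:
{"name": "servo_tool", "arguments": {"increments": [{"slide": [0.1, 0.3, 0.06], "dr": [0, 0, 0.03], "jaw": 0.75}, {"slide": [0.1, 0.3, 0.12], "dr": [0, 0, 0.06], "jaw": 0.75}, {"slide": [0.1, 0.3, 0.17], "dr": [0, 0, 0.09], "jaw": 0.75}]}}

```text
t: 10.9
tool_pos: [0.5575, -0.0874, 0.3462]
orientation: [3.139, 0.01, 0.003]
force: [2.9, -4.8, -1.2]
opening: 0.0312
gripper_force: 60.0
```

```bash
python3 av.py
```

```text
11.1 q [-0.246  0.068  1.663 -0.002  1.409  1.318] F [3.74 3.99 0.85] M [-0.669  0.47  -0.03 ] Mz [-0.096 -0.014  0.005  0.002 -0.047] J6 [-0.562 -0.324  0.517  0.182  0.042] P [ 0.5575 -0.0874  0.3462] 0.03150423983870516 [[ 1.     0.008  0.002]
 [ 0.008 -1.    -0.002]
 [ 0.002  0.002 -1.   ]]
```

Emit:
{"name": "servo_tool", "arguments": {"increments": [{"slide": [0.1, 0.2, 0.06], "dr": [0, 0, 0.03], "jaw": 0.75}, {"slide": [0.1, 0.2, 0.12], "dr": [0, 0, 0.06], "jaw": 0.75}, {"slide": [0.1, 0.2, 0.17], "dr": [0, 0, 0.09], "jaw": 0.75}]}}

```text
t: 11.4
tool_pos: [0.5575, -0.0876, 0.346]
orientation: [3.137, -0.131, 0.003]
force: [4.6, -4.5, -0.6]
opening: 0.0317
gripper_force: 60.0
```

```bash
python3 av.py
```

```text
11.6 q [-0.246  0.068  1.663 -0.002  1.408  1.407] F [4.21 3.88 0.65] M [-0.622  0.478 -0.013] Mz [-0.037 -0.023 -0.031  0.02   0.006] J6 [-0.562 -0.325  0.516  0.181  0.04 ] P [ 0.5575 -0.0876  0.346 ] 0.031794860994509865 [[ 0.997 -0.082  0.002]
 [-0.082 -0.997 -0.002]
 [ 0.002  0.002 -1.   ]]
```

Emit:
{"name": "servo_tool", "arguments": {"increments": [{"slide": [0.1, 0.1, 0.06], "dr": [0, 0, 0.03], "jaw": 0.75}, {"slide": [0.1, 0.1, 0.12], "dr": [0, 0, 0.06], "jaw": 0.75}, {"slide": [0.1, 0.1, 0.17], "dr": [0, 0, 0.09], "jaw": 0.75}]}}

```text
t: 11.9
tool_pos: [0.5575, -0.0877, 0.3459]
orientation: [3.128, -0.272, 0.003]
force: [2.8, -4.8, -0.3]
opening: 0.0317
gripper_force: 60.0
```

```bash
python3 av.py
```

```text
12.1 q [-0.246  0.068  1.663 -0.002  1.408  1.497] F [3.62 4.13 0.13] M [-0.64   0.461 -0.032] Mz [-0.044 -0.114  0.006 -0.034  0.026] J6 [-0.563 -0.326  0.516  0.18   0.04 ] P [ 0.5575 -0.0877  0.3459] 0.031546707799384725 [[ 0.985 -0.172  0.002]
 [-0.172 -0.985 -0.002]
 [ 0.002  0.002 -1.   ]]
```

Emit:
{"name": "servo_tool", "arguments": {"increments": [{"slide": [0.1, 0.1, 0.06], "dr": [0, 0, 0.03], "jaw": 0.75}, {"slide": [0.1, 0.1, 0.12], "dr": [0, 0, 0.06], "jaw": 0.75}, {"slide": [0.1, 0.1, 0.17], "dr": [0, 0, 0.09], "jaw": 0.75}]}}

```text
t: 12.4
tool_pos: [0.5575, -0.0879, 0.3457]
orientation: [3.112, -0.413, 0.003]
force: [3.0, -5.6, -1.1]
opening: 0.0314
gripper_force: 60.0
```

```bash
python3 av.py
```

```text
12.6 q [-0.247  0.069  1.663 -0.002  1.408  1.587] F [3.53 4.02 0.24] M [-0.703  0.441 -0.017] Mz [-0.036 -0.051 -0.002  0.006 -0.004] J6 [-0.563 -0.326  0.515  0.18   0.04 ] P [ 0.5575 -0.0879  0.3457] 0.03130647731502889 [[ 0.966 -0.26   0.001]
 [-0.26  -0.966 -0.002]
 [ 0.002  0.002 -1.   ]]
```

Emit:
{"name": "servo_tool", "arguments": {"increments": [{"slide": [0.1, 0.1, 0.06], "dr": [0, 0, 0.03], "jaw": 0.75}, {"slide": [0.1, 0.1, 0.12], "dr": [0, 0, 0.06], "jaw": 0.75}, {"slide": [0.1, 0.1, 0.17], "dr": [0, 0, 0.09], "jaw": 0.75}]}}

```text
t: 12.9
tool_pos: [0.5576, -0.088, 0.3455]
orientation: [3.091, -0.553, 0.002]
force: [1.0, -4.5, 0.3]
opening: 0.0316
gripper_force: 60.0
```

```bash
python3 av.py
```

```text
13.1 q [-0.247  0.069  1.663 -0.002  1.408  1.677] F [3.48 3.95 0.12] M [-0.675  0.431 -0.014] Mz [-0.095 -0.019 -0.013  0.005  0.051] J6 [-0.563 -0.327  0.515  0.179  0.039] P [ 0.5575 -0.088   0.3455] 0.03129836242018746 [[ 0.938 -0.346  0.001]
 [-0.346 -0.938 -0.002]
 [ 0.002  0.002 -1.   ]]
```

Emit:
{"name": "servo_tool", "arguments": {"increments": [{"slide": [0.1, 0.1, 0.06], "dr": [0, 0, 0.03], "jaw": 0.75}, {"slide": [0.1, 0.1, 0.12], "dr": [0, 0, 0.06], "jaw": 0.75}, {"slide": [0.1, 0.1, 0.17], "dr": [0, 0, 0.09], "jaw": 0.75}]}}

```text
t: 13.4
tool_pos: [0.5576, -0.0881, 0.3454]
orientation: [3.062, -0.691, 0.002]
force: [0.4, -5.7, 1.2]
opening: 0.0317
gripper_force: 60.0
```

```bash
python3 av.py
```

```text
13.6 q [-0.247  0.069  1.663 -0.002  1.408  1.767] F [ 3.16  4.99 -1.45] M [-0.791  0.372 -0.228] Mz [-0.241 -0.279 -0.2   -0.23  -0.189] J6 [-0.359 -0.109  0.728  0.39   0.249] P [ 0.5575 -0.0881  0.3454] 0.03158052416801087 [[ 0.904 -0.429  0.001]
 [-0.429 -0.904 -0.002]
 [ 0.002  0.002 -1.   ]]
```

Emit:
{"name": "servo_tool", "arguments": {"increments": [{"slide": [0, 0, 0.04], "dr": [0, 0, 0.02], "jaw": 0.75}, {"slide": [0, 0, 0.08], "dr": [0, 0, 0.04], "jaw": 0.75}]}}

```text
t: 13.8
tool_pos: [0.5575, -0.0882, 0.3454]
orientation: [3.048, -0.751, 0.002]
force: [1.6, -5.2, 1.9]
opening: 0.0315
gripper_force: 60.0
```

```bash
python3 av.py
```

```text
14.0 q [-0.247  0.069  1.663 -0.002  1.408  1.807] F [ 3.27  4.45 -1.31] M [-0.834  0.38  -0.346] Mz [-0.35  -0.388 -0.322 -0.329 -0.341] J6 [-0.078  0.112  0.675  0.451  0.358] P [ 0.5575 -0.0882  0.3454] 0.03175544665494391 [[ 0.886 -0.464  0.001]
 [-0.464 -0.886 -0.003]
 [ 0.002  0.002 -1.   ]]
```

Emit:
{"name": "servo_tool", "arguments": {"increments": [{"slide": [0, 0, 0.03], "dr": [0, 0, 0.015], "jaw": 0.75}, {"slide": [0, 0, 0.05], "dr": [0, 0, 0.027], "jaw": 0.75}]}}

```text
t: 14.2
tool_pos: [0.5575, -0.0882, 0.3453]
orientation: [3.038, -0.792, 0.002]
force: [0.4, -6.3, 2.8]
opening: 0.0318
gripper_force: 60.0
```

```bash
python3 av.py
```

```text
14.4 q [-0.247  0.069  1.663 -0.002  1.408  1.834] F [ 3.31  5.14 -2.37] M [-0.868  0.37  -0.451] Mz [-0.435 -0.417 -0.502 -0.407 -0.497] J6 [0.216 0.301 0.626 0.488 0.431] P [ 0.5575 -0.0882  0.3453] 0.031155522803052695 [[ 0.873 -0.488  0.001]
 [-0.488 -0.873 -0.003]
 [ 0.002  0.002 -1.   ]]
```

Emit:
{"name": "servo_tool", "arguments": {"increments": [{"slide": [0, 0, 0], "dr": [0, 0, 0], "jaw": 0.3}, {"slide": [0, 0, 0], "dr": [0, 0, 0], "jaw": 0.3}, {"slide": [0, 0, 0], "dr": [0, 0, 0], "jaw": 0.3}, {"slide": [0, 0, 0], "dr": [0, 0, 0], "jaw": 0.3}, {"slide": [0, 0, 0], "dr": [0, 0, 0], "jaw": 0.3}, {"slide": [0, 0, 0], "dr": [0, 0, 0], "jaw": 0.3}, {"slide": [0, 0, -20], "dr": [0, 0, 0], "jaw": 0.3}, {"slide": [0, 0, -40], "dr": [0, 0, 0], "jaw": 0.3}, {"slide": [0, 0, -60], "dr": [0, 0, 0], "jaw": 0.3}, {"slide": [0, 0, -80], "dr": [0, 0, 0], "jaw": 0.3}, {"slide": [0, 0, -100], "dr": [0, 0, 0], "jaw": 0.3}, {"slide": [0, 0, -110], "dr": [0, 0, 0], "jaw": 0.3}, {"slide": [0, 0, -110], "dr": [0, 0, 0], "jaw": 0.3}, {"slide": [0, 0, -110], "dr": [0, 0, 0], "jaw": 0.3}, {"slide": [0, 0, -110], "dr": [0, 0, 0], "jaw": 0.3}]}}

```text
t: 15.9
tool_pos: [0.5572, -0.087, 0.4532]
orientation: [3.04, -0.791, -0.004]
force: [0.2, 0.5, 0.4]
opening: 0.065
gripper_force: 0.0
```

```bash
python3 - <<'E'
from h import *
s=read_state();print(s['t'],s['tool_pos'],s['opening'],s['force'])
w=snap('wrist'); a=snap('scene')
cx,cy=proj(w[0],np.array([.556,-.088,.185])); x0,y0=int(cx-80),int(cy-60); print(x0,y0)
A=cv2.resize(w[1][y0:y0+120,x0:x0+160],(400,300),interpolation=cv2.INTER_CUBIC)
u,v=proj(a[0],np.array([.556,-.088,.17])); u,v=int(u),int(v)
B=cv2.resize(a[1][v-30:v+30,u-40:u+40],(400,300),interpolation=cv2.INTER_CUBIC)
cv2.imwrite('pics/end.png',np.hstack([A,B])[:,:,::-1])
d=w[2]; q=[pt(w[0],x,y,d[y,x]) for y in range(int(cy)-14,int(cy)+14) for x in range(int(cx)-14,int(cx)+14)]
z=np.array(q)[:,2]; h,e=np.histogram(z,np.arange(.16,.225,.002)); print(dict(zip(e.round(3),h)))
E
```

```text
15.9 [ 0.55718731 -0.0870269   0.45316746] 0.06502928368384298 [0.18813391 0.50979254 0.35686469]
175 140
{np.float64(0.16): np.int64(0), np.float64(0.162): np.int64(0), np.float64(0.164): np.int64(0), np.float64(0.166): np.int64(0), np.float64(0.168): np.int64(0), np.float64(0.17): np.int64(0), np.float64(0.172): np.int64(0), np.float64(0.174): np.int64(1), np.float64(0.176): np.int64(0), np.float64(0.178): np.int64(2), np.float64(0.18): np.int64(1), np.float64(0.182): np.int64(5), np.float64(0.184): np.int64(367), np.float64(0.186): np.int64(145), np.float64(0.188): np.int64(9), np.float64(0.19): np.int64(7), np.float64(0.192): np.int64(9), np.float64(0.194): np.int64(8), np.float64(0.196): np.int64(15), np.float64(0.198): np.int64(10), np.float64(0.2): np.int64(7), np.float64(0.202): np.int64(11), np.float64(0.204): np.int64(12), np.float64(0.206): np.int64(11), np.float64(0.208): np.int64(9), np.float64(0.21): np.int64(15), np.float64(0.212): np.int64(23), np.float64(0.214): np.int64(30), np.float64(0.216): np.int64(82), np.float64(0.218): np.int64(2), np.float64(0.22): np.int64(0), np.float64(0.222): np.int64(0)}
```

View pics/end.png

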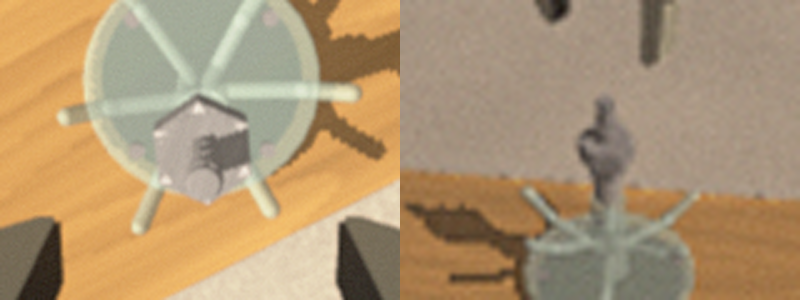

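The closing picture shows the nut seated at about (205,145) in the left half. Its top face is at z ≈ 0.1855 m, 7.3 mm lower than at the start, and the fingers are clear of it.

```bash
python3 -c "from plant import *; print(close_job())"
```

```text
the job is handed in; nothing more can be done
None
```

The upper nut is run down about 7.3 mm onto the lower nut and tightened to about 0.43 N m (right is about 0.42, crushed 0.6); the gripper is open and clear, the other items on the shelf were left alone, and the job was handed in at about 16 s.

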